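Put the microscope objectives away by colour

TASK

Put each of the four microscope objectives into the canister base whose rim has the same colour as the objective: standing upright, nose up, on the black floor inside the rim, and let go. Keep the objectives upright all the way, never tipping one over, and leave the glass dish of amber and the oil bottle standing where they are.

Things in the scene. Friction and masses are not known exactly. Their poses are not given: they have to be found in the camera images.
- obj_red_mid (a point): Microscope objective with a red colour code: an upright round metal barrel, diameter 28 mm from its flat foot up to 40 mm, then a red cone narrowing to 14 mm at 47 mm and a 13 mm nose; 58 mm high in all, 85 to 170 g, loose, standing on the bench nose up. This point is its centre, 29 mm above its foot on its axis; z points up the nose. It looks the same from all sides.
- obj_yellow_mid (a point): Microscope objective with a yellow colour code: an upright round metal barrel, diameter 28 mm from its flat foot up to 40 mm, then a yellow cone narrowing to 14 mm at 47 mm and a 13 mm nose; 58 mm high in all, 85 to 170 g, loose, standing on the bench nose up. This point is its centre, 29 mm above its foot on its axis; z points up the nose. It looks the same from all sides.
- obj_green_mid (a point): Microscope objective with a green colour code: an upright round metal barrel, diameter 28 mm from its flat foot up to 40 mm, then a green cone narrowing to 14 mm at 47 mm and a 13 mm nose; 58 mm high in all, 85 to 170 g, loose, standing on the bench nose up. This point is its centre, 29 mm above its foot on its axis; z points up the nose. It looks the same from all sides.
- obj_blue_mid (a point): Microscope objective with a blue colour code: an upright round metal barrel, diameter 28 mm from its flat foot up to 40 mm, then a blue cone narrowing to 14 mm at 47 mm and a 13 mm nose; 58 mm high in all, 85 to 170 g, loose, standing on the bench nose up. This point is its centre, 29 mm above its foot on its axis; z points up the nose. It looks the same from all sides.
- base_red: Canister base with a red rim: a round shallow tray, fixed to the bench, outer diameter 62 mm, rim 9 mm high and 8 mm thick, round a flat black floor of 46 mm diameter that lies 5 mm above the bench. Origin at the centre of its underside, on the bench; z up.
- base_yellow: Canister base with a yellow rim: a round shallow tray, fixed to the bench, outer diameter 62 mm, rim 9 mm high and 8 mm thick, round a flat black floor of 46 mm diameter that lies 5 mm above the bench. Origin at the centre of its underside, on the bench; z up.
- base_green: Canister base with a green rim: a round shallow tray, fixed to the bench, outer diameter 62 mm, rim 9 mm high and 8 mm thick, round a flat black floor of 46 mm diameter that lies 5 mm above the bench. Origin at the centre of its underside, on the bench; z up.
- base_blue: Canister base with a blue rim: a round shallow tray, fixed to the bench, outer diameter 62 mm, rim 9 mm high and 8 mm thick, round a flat black floor of 46 mm diameter that lies 5 mm above the bench. Origin at the centre of its underside, on the bench; z up.
- dish: Bystander: loose round glass dish with lumps of amber in it, diameter 68 mm, 25 mm high with the amber. Origin at the centre of its underside; z up.
- oil: Bystander: loose small amber glass bottle with a paper label and black cap, diameter 34 mm, cap 20 mm, 58 mm high. Origin at the centre of its underside; z up.
Not all that is in view belongs to the job. Several things look just like the base_red: the one meant starts farthest to the robot's left.

How it is judged:
By the outcome, as a careful person would: the job done as asked, in the order asked, and still so for the second after the job is handed in, with the robot touching nothing.
It also fails if it takes over 99 s, if anything falls off the work surface, if the arm or the gripper's body presses on something with over 40 N, if the wrist force passes 120 N, or if a joint passes its speed limit or range.

ROBOT

A 7-joint arm with a two-finger parallel gripper is mounted at the origin on the work surface. World frame = base frame: x ahead of the robot, y to its left, z up, the work surface at z = 0. Lengths are in m, angles in degrees, forces in N, time in s.
With the tool pointing down it reaches from about 0.425 to 0.875 m from the base axis. Payload 4.7 kg.
Tool frame: the origin (TCP) lies at the very end of the fingers, on their centre line; the grasp point (between the pads) lies 19 mm behind it; z points along the fingers, y is the line along which they close (so a half turn about z gives the same grasp; the last joint's range is limited). The gripper opens to 87 mm and grips with 3 to 60 N. Pads are 19 mm wide; open, the fingers measure 117 mm over their backs; the gripper's body (75 mm by 190 mm) begins 51 mm behind the grasp point.
Start: joints at [69.104, 18.392, -4.016, 83.108, 1.295, 78.541, -3.26], TCP at [0.24, -0.604, 0.202] pointing down, gripper open.
Joint ranges: [-163.93, 163.93], [-17.29, 119.83], [-79.2, 71.16], [3.27, 140.29], [-89.18, 269.18], [5.43, 117.66], [-154.24, 154.24]. Speed limits (degrees/s): [147.25, 147.25, 180, 180, 180, 180, 180].

INTERFACE

Orientations are given as [roll, pitch, yaw] about the fixed x, y, z axes, in that order (R = Rz(yaw) Ry(pitch) Rx(roll)).
In Python, from cell import get_obs, eyes, env gives the robot as it stands.
- The arm moves only by the tool servo_tool, never from a script. Its argument "series" is a list that holds one entry, the list of rows, each a list of 7 numbers: the shift along the tool's x, y, z in units of 300 mm (1.0 is 300 mm), then the turn, a rotation vector about the tool's x, y, z in units of pi rad (1.0 is pi rad), then the opening, from 0 (shut) to 1 (fully open). In form: [[[tx, ty, tz, wx, wy, wz, gripper], ...]]. A call has 1 to 12 rows; each row is the pose to reach, as a shift and turn from the pose commanded when the call began, along the tool's axes at that moment, turning the shorter way round; what a row does not reach only later rows make up. A row lasts 1/12 s, in which the tool goes at most 41.7 mm and 7.16 degrees, less where a joint would pass 70% of its speed; a pose out of reach is approached as far as the arm can. A call with a number of a shift or a turn outside -1 to 1 is refused whole. A call with a gripper value outside its range is refused whole. The fingers move at their own pace and stop on an object; "grip_force" is the grip in N (left out, the last holds). Time passes only in rows, so rows that repeat a pose let the fingers close. It gives the time, the measured TCP pose, the force, the opening and the grip force at its end, in the units of the state.
- get_obs(): the state, without advancing time (a new reading comes with each control period).
- eyes.read_camera(name): name is "scene" or "top"; returns a dict with "frame" (384x512x3 uint8, red, green, blue), "depth" (384x512 float32, m along the optical axis (not along the pixel's ray), 0 where there is no reading), "fx", "fy", "cx", "cy" (pixels), "origin" and "rotation" of the camera in the world. Camera axes: x right, y down, z forward; pixel columns grow to the right and rows downward; lengths in m; the calibration is good to about 2 mm. A picture is of the moment at which its call begins.
- env.sign_off(): hands the job in; it is judged then, once.
The state is a dict: "time_s": time; "qpos": joint angles; "joint_velocities": joint speeds; "effort": joint torques, N m; "tool_pos": TCP position; "tool_rot": TCP orientation; "force": force on the tool from outside, world axes, zero at the start; "wrist_torque": the same for the moment, N m; "grip_width": finger opening in m; "grasp_force": force on a finger pad.
Only numpy, scipy, OpenCV 4.12 (cv2) and the standard library are available. Lean on these libraries where they do the work, as an engineer would, in place of code of your own. Each camera call takes 0.05 s, during which the arm holds its last target. There are 200 camera calls.

## Working session

There is one attempt and no reset: what is moved stays moved. The work goes in short steps, Python scripts to look and compute and a tool call to move; the robot and the scene stay as the last step left them, time stands still between calls to the robot, and variables do not carry over. Pictures are saved under pics/ and viewed, at most 14 in all, crops included, and the job is handed in when it is done.

Besides the shell and the picture viewer there is one more tool, called after "Call:" by a JSON object that holds its "op" and its "data", one argument or row to a line. servo_tool: Moves the arm, as the interface text tells. Shifts and turns lie within -1 to 1; 1 stands for 300 mm of shift or pi rad of turn. Its arguments: {"type":"object","properties":{"series":{"type":"array"},"grip_force":{"type":"number"}},"required":["series"]}

```bash
ls; mkdir -p pics; python3 - <<'E'
from cell import get_obs, eyes, env
import cv2,numpy as np,pickle
for n in ("top","scene"):
    c=eyes.read_camera(n); pickle.dump(c,open(n+'.pkl','wb')); cv2.imwrite(f'pics/{n}0.png',cv2.cvtColor(c['frame'],cv2.COLOR_RGB2BGR)); print(n,c['origin'],np.round(c['rotation'],3).tolist(),c['fx'],c['cx'],c['cy'])
o=get_obs(); print({k:o[k] for k in('time_s','tool_pos','tool_rot','grip_width','force')})
E
```

```text
pics
top [0.28434023 0.01938858 1.12773272] [-171.545, -0.676, -90.118] 398.9407875835162 254.6061724609443 188.15718943645857
scene [1.08658472 0.51613947 0.56780034] [-121.203, -0.566, 129.387] 440.10085773860925 257.56860811552764 196.63548205112687
{'time_s': 0.1, 'tool_pos': array([ 0.24013853, -0.60343775,  0.20108575]), 'tool_rot': array([-1.79902620e+02,  5.74609617e-03,  2.17053459e+01]), 'grip_width': 0.08703790907369464, 'force': array([-0.49525754,  0.0847114 ,  0.09020955])}
```

View pics/top0.png

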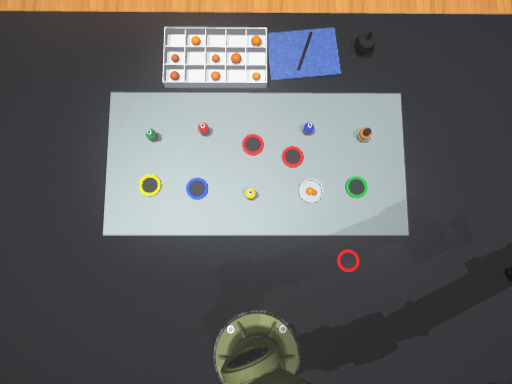

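View pics/scene0.png

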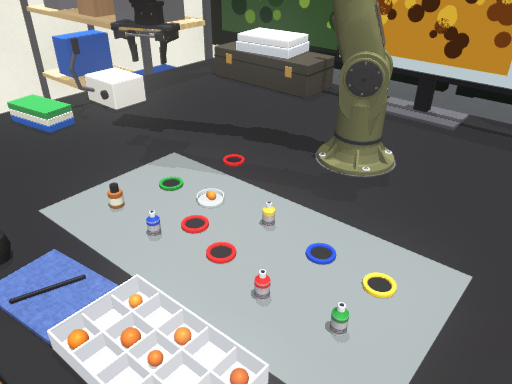

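The top view shows three red-rimmed bases, at (253,145), (292,157) and (348,261). Image left is +y, the robot's left, so base_red is (253,145). The other targets by pixel:

| Colour | Objective | Base |
|---|---|---|
| Red | (204,128) | (253,145) |
| Yellow | (250,193) | (150,185) |
| Green | (151,134) | (356,187) |
| Blue | (309,127) | (197,188) |

The bystanders are the dish at (311,191) and the oil bottle at (365,134).

```bash
cat > m.py <<'E'
import numpy as np,cv2
from scipy.spatial.transform import Rotation as R
from scipy.optimize import least_squares
def cloud(c):
    d=c['depth'];v,u=np.indices(d.shape)
    p=np.stack([(u-c['cx'])/c['fx']*d,(v-c['cy'])/c['fy']*d,d],-1)
    r=np.array(c['rotation']); M=r if r.shape==(3,3) else R.from_euler('xyz',r,degrees=True).as_matrix()
    w=p@M.T+c['origin']; w[d==0]=np.nan
    return w
def rad(z): return np.interp(z,[0,.040,.047,.0471,.058],[.014,.014,.007,.0065,.0065])
def fit(W,x0,zo=0):
    P=W.reshape(-1,3); P=P[(np.hypot(*(P[:,:2]-x0).T)<.03)&(P[:,2]>zo+.012)&(P[:,2]<zo+.054)]
    s=least_squares(lambda q:np.hypot(*(P[:,:2]-q).T)-rad(P[:,2]-zo),x0,loss='soft_l1',f_scale=.002)
    return s.x,len(P),np.sqrt(np.mean(s.fun**2))
def ring(W,uv):
    u,v=uv;P=W[v-20:v+21,u-20:u+21].reshape(-1,3)
    return P
E
python3 - <<'E'
from m import *; import pickle
T=pickle.load(open('top.pkl','rb'));S=pickle.load(open('scene.pkl','rb'))
WT,WS=cloud(T),cloud(S)
print('bench z',np.nanmedian(WT[210:225,120:240,2]),np.nanmedian(WS[240:250,110:160,2]))
def cents(c,W,lo):
    h=cv2.cvtColor(c['frame'],cv2.COLOR_RGB2HSV)
    for n,a in dict(red=[(0,5),(175,180)],yellow=[(25,34)],green=[(50,85)],blue=[(112,128)]).items():
        m=sum(((h[...,0]>=l)&(h[...,0]<=k)) for l,k in a).astype(bool)&(h[...,1]>150)&(h[...,2]>70)
        k,_,st,ce=cv2.connectedComponentsWithStats(m.astype(np.uint8))
        for i in range(1,k):
            if st[i,4]<15: continue
            x,y,w,hh,ar=st[i]; L=_==i
            p=W[L]; p=p[~np.isnan(p[:,0])]
            if len(p)<5 or p[:,2].max()>.3: continue
            ins=np.round((p.max(0)+p.min(0))/2,4)
            # ring: circle fit of rim pixels via ellipse center
            e=None
            if len(p)>40:
                e=np.round(least_squares(lambda q:np.maximum(np.abs(np.hypot(*(p[:,:2]-q).T)-.027)-.003,0)+.1*np.abs(np.hypot(*(p[:,:2]-q).T)-.027),ins[:2],loss='soft_l1',f_scale=.002).x,4)
            print(lo,n,np.round(ce[i]),ar,ins,'ring',e)
cents(T,WT,'top');cents(S,WS,'scene')
for n,(u,v) in dict(red=(204,128),yellow=(250,193),green=(151,134),blue=(309,127),oil=(365,134)).items():
    x0=np.nanmedian(WT[v-3:v+4,u-3:u+4].reshape(-1,3),0)[:2]
    for W in (WT,WS,np.concatenate([WT.reshape(-1,3),WS.reshape(-1,3)])):
        try:
            x,k,e=fit(W,x0); print(n,np.round(x,4),k,round(e,4))
        except Exception as ex: print(n,ex)
u,v=311,191;print('dish',np.nanmedian(WT[v-3:v+4,u-3:u+4].reshape(-1,3),0))
i=cv2.cvtColor(T['frame'],cv2.COLOR_RGB2BGR)[100:220,125:385]
cv2.imwrite('pics/crop.png',cv2.resize(i,None,fx=3,fy=3,interpolation=cv2.INTER_CUBIC))
E
```

```text
bench z 0.0002696550104859252 0.0001690978126017706
top red [203. 128.] 38 [0.6187 0.1512 0.0418] ring None
top red [253. 144.] 137 [0.5783 0.0116 0.0077] ring [0.5796 0.0121]
top red [292. 157.] 148 [ 0.5428 -0.1018  0.0087] ring [ 0.5438 -0.1024]
top red [348. 260.] 220 [ 0.2494 -0.2537  0.0039] ring [ 0.2487 -0.2524]
top yellow [150. 185.] 167 [0.4602 0.3035 0.008 ] ring [0.4606 0.304 ]
top yellow [250. 194.] 48 [0.4328 0.0187 0.0247] ring [0.4542 0.0251]
top green [151. 134.] 22 [0.6004 0.297  0.043 ] ring None
top green [356. 187.] 131 [ 0.4557 -0.2835  0.0067] ring [ 0.4553 -0.2838]
top blue [308. 128.] 44 [ 0.6201 -0.1461  0.0428] ring [ 0.6393 -0.1563]
top blue [193. 194.] 15 [0.4387 0.1792 0.0064] ring None
scene red [233. 160.] 155 [ 0.2447 -0.2604  0.0052] ring [ 0.2511 -0.2525]
scene red [195. 224.] 235 [ 0.5477 -0.1009  0.0062] ring [ 0.5464 -0.1024]
scene red [221. 253.] 289 [0.5826 0.0121 0.0053] ring [0.5826 0.0121]
scene red [262. 280.] 84 [0.6241 0.1518 0.0434] ring [0.6061 0.1389]
scene red [262. 286.] 31 [0.6264 0.1555 0.033 ] ring None
scene yellow [268. 210.] 40
[... 373 characters left out ...]
5  0.0424] ring [ 0.6135 -0.1647]
scene blue [153. 224.] 20 [ 0.6286 -0.1413  0.034 ] ring None
scene blue [321. 254.] 292 [0.4542 0.1705 0.0053] ring [0.4539 0.1698]
red [0.62   0.1524] 86 0.0018
red [0.6208 0.1505] 301 0.0012
red [0.6207 0.1509] 387 0.0015
yellow [0.4325 0.0197] 73 0.0017
yellow [0.4342 0.0181] 209 0.0014
yellow [0.4338 0.0185] 282 0.0016
green [0.601  0.2995] 90 0.0017
green [0.6019 0.2979] 367 0.0011
green [0.6017 0.2982] 457 0.0014
blue [ 0.6211 -0.147 ] 91 0.0014
blue [ 0.6231 -0.1484] 228 0.0015
blue [ 0.6224 -0.1479] 319 0.0016
oil [ 0.6025 -0.306 ] 114 0.0025
oil [ 0.6076 -0.3064] 234 0.0023
oil [ 0.6061 -0.3062] 348 0.0028
dish [ 0.44021028 -0.15216774  0.02042998]
```

View pics/crop.png

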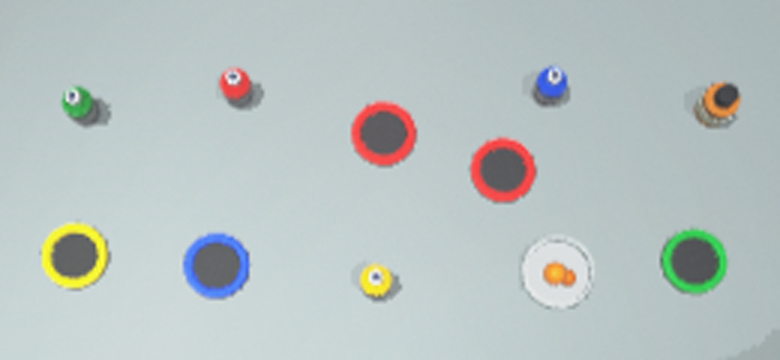

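The crop confirms it: base_red is the leftmost red ring, at crop (384,133). The four objectives are upright and clear of each other. First move: head for the red objective while turning to yaw 90, so that the tool's x and y line up with world y and x.

Call:
{"op": "servo_tool", "data": {
  "series": [
    [[0.98,-0.87,0,0,0,-0.38,1],[0.98,-0.87,0,0,0,-0.38,1],[0.98,-0.87,0,0,0,-0.38,1],[0.98,-0.87,0,0,0,-0.38,1],[0.98,-0.87,0,0,0,-0.38,1],[0.98,-0.87,0,0,0,-0.38,1],[0.98,-0.87,0,0,0,-0.38,1],[0.98,-0.87,0,0,0,-0.38,1],[0.98,-0.87,0,0,0,-0.38,1],[0.98,-0.87,0,0,0,-0.38,1],[0.98,-0.87,0,0,0,-0.38,1],[0.98,-0.87,0,0,0,-0.38,1]]
  ],
  "grip_force": 25
}}

```text
time_s: 1.1
tool_pos: [0.4172, -0.2518, 0.2019]
tool_rot: [-180.0, 0.0, 90.2]
force: [0.1, -1.2, -0.2]
grip_width: 0.0874
grasp_force: 0.0
```

Call:
{"op": "servo_tool", "data": {
  "series": [
    [[1,0.5,0.2,0,0,0,1],[1,0.5,0.2,0,0,0,1],[1,0.5,0.2,0,0,0,1],[1,0.5,0.2,0,0,0,1],[1,0.5,0.2,0,0,0,1],[1,0.5,0.2,0,0,0,1],[1,0.5,0.2,0,0,0,1],[1,0.5,0.2,0,0,0,1],[1,0.5,0.2,0,0,0,1]]
  ]
}}

```text
time_s: 1.85
tool_pos: [0.5674, 0.0538, 0.1405]
tool_rot: [-180.0, -0.3, 90.4]
force: [-1.0, -0.0, 0.2]
grip_width: 0.0875
grasp_force: 0.0
```

Call:
{"op": "servo_tool", "data": {
  "series": [
    [[0.34,0.18,0.17,0,0,0,1],[0.34,0.18,0.17,0,0,0,1],[0.34,0.18,0.17,0,0,0,1],[0.34,0.18,0.17,0,0,0,1],[0.34,0.18,0.17,0,0,0,1],[0.34,0.18,0.17,0,0,0,1]]
  ]
}}

```text
time_s: 2.35
tool_pos: [0.6204, 0.1473, 0.0901]
tool_rot: [-179.9, 0.1, 90.0]
force: [-0.6, -0.5, 0.0]
grip_width: 0.087
grasp_force: 0.0
```

```bash
python3 - <<'E'
from cell import get_obs
o=get_obs();print(o['time_s'],o['tool_pos'],o['tool_rot'],o['qpos'])
E
```

```text
2.35 [0.62038508 0.14725343 0.09008504] [-1.79910055e+02  9.33622358e-02  8.99701032e+01] [ 15.76454293  26.59349414 -40.76401008  91.43946891  18.31089886
  68.93664787 -28.71213064]
```

Call:
{"op": "servo_tool", "data": {
  "series": [
    [[0.012,0,0.09,0,0,0,1],[0.012,0,0.18,0,0,0,1],[0.012,0,0.24,0,0,0,1],[0.012,0,0.26,0,0,0,1],[0.012,0,0.26,0,0,0,1],[0.012,0,0.26,0,0,0,0.5],[0.012,0,0.26,0,0,0,0.4],[0.012,0,0.26,0,0,0,0.25],[0.012,0,0.26,0,0,0,0.2],[0.012,0,0.26,0,0,0,0.2],[0.012,0,0.26,0,0,0,0.2],[0.012,0,0.26,0,0,0,0.2]]
  ]
}}

```text
time_s: 3.35
tool_pos: [0.6203, 0.1533, 0.0132]
tool_rot: [180.0, 0.0, 90.1]
force: [0.3, -0.1, -0.3]
grip_width: 0.0485
grasp_force: 0.0
```

Call:
{"op": "servo_tool", "data": {
  "series": [
    [[0,0,0,0,0,0,0.2],[0,0,0,0,0,0,0.2],[0,0,0,0,0,0,0.2],[0,0,0,0,0,0,0.2],[0,0,0,0,0,0,0.2],[0,0,0,0,0,0,0.2],[0,0,0,0,0,0,0.2]]
  ]
}}

```text
time_s: 3.93
tool_pos: [0.6204, 0.1532, 0.013]
tool_rot: [180.0, 0.0, 90.1]
force: [0.6, 1.3, -0.2]
grip_width: 0.0266
grasp_force: 25.0
```

```bash
python3 - <<'E'
from cell import get_obs,eyes
from m import *
o=get_obs();print(o['time_s'],o['tool_pos'],o['tool_rot'],o['grip_width'],o['grasp_force'])
c=eyes.read_camera('scene');i=cv2.cvtColor(c['frame'],cv2.COLOR_RGB2BGR)[200:360,170:370]
cv2.imwrite('pics/g1.png',cv2.resize(i,None,fx=3,fy=3))
E
```

```text
3.9333 [0.62039602 0.15320313 0.013013  ] [1.79986817e+02 7.84732770e-04 9.01016992e+01] 0.026610078958670024 24.995939487325813
```

View pics/g1.png

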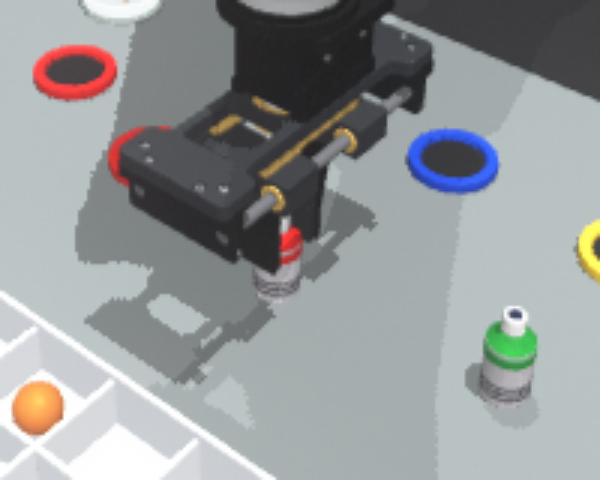

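Red objective gripped at image (280,260), upright and between the pads. Moving it to base_red.

Call:
{"op": "servo_tool", "data": {
  "series": [
    [[0,0,-0.05,0,0,0,0.2],[0,0,-0.11,0,0,0,0.2],[-0.05,-0.014,-0.16,0,0,0,0.2],[-0.12,-0.034,-0.16,0,0,0,0.2],[-0.2,-0.056,-0.16,0,0,0,0.2],[-0.28,-0.08,-0.16,0,0,0,0.2],[-0.36,-0.1,-0.16,0,0,0,0.2],[-0.42,-0.12,-0.16,0,0,0,0.2],[-0.45,-0.128,-0.16,0,0,0,0.2],[-0.463,-0.13,-0.16,0,0,0,0.2],[-0.463,-0.13,-0.16,0,0,0,0.2],[-0.463,-0.13,-0.16,0,0,0,0.2]]
  ]
}}

```text
time_s: 4.98
tool_pos: [0.5819, 0.0159, 0.0615]
tool_rot: [180.0, -0.1, 90.2]
force: [0.4, -0.1, -1.6]
grip_width: 0.0267
grasp_force: 25.0
```

```bash
python3 - <<'E'
from cell import get_obs,eyes
from m import *
o=get_obs();print(o['time_s'],o['tool_pos'],o['tool_rot'],o['grip_width'],o['grasp_force'],o['force'])
c=eyes.read_camera('scene');i=cv2.cvtColor(c['frame'],cv2.COLOR_RGB2BGR)[160:320,130:330]
cv2.imwrite('pics/g2.png',cv2.resize(i,None,fx=3,fy=3))
E
```

```text
4.9833 [0.5818727  0.01585876 0.06148401] [ 1.79959047e+02 -5.85003285e-02  9.01762414e+01] 0.026738826084323156 24.98869323691906 [ 0.42129887 -0.09678372 -1.60779228]
```

View pics/g2.png

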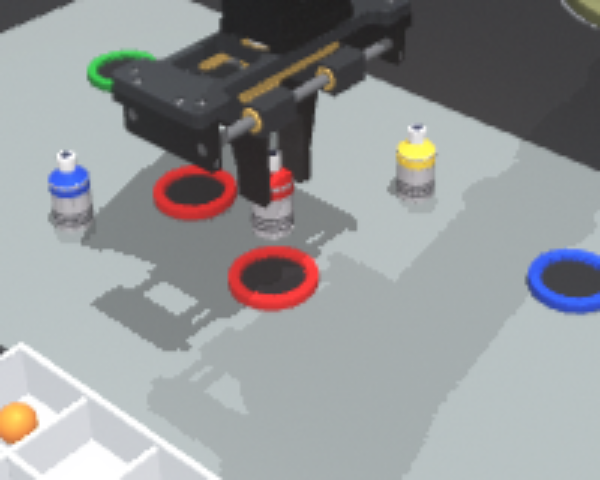

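The red objective hangs upright at crop (273,210), straight above the base at (274,277). Lowering it and letting go.

Call:
{"op": "servo_tool", "data": {
  "series": [
    [[-0.006,0,0.05,0,0,0,0.2],[-0.006,0,0.1,0,0,0,0.2],[-0.006,0,0.125,0,0,0,0.2],[-0.006,0,0.135,0,0,0,0.2],[-0.006,0,0.142,0,0,0,0.2],[-0.006,0,0.142,0,0,0,0.2],[-0.006,0,0.142,0,0,0,0.3],[-0.006,0,0.142,0,0,0,0.5],[-0.006,0,0.142,0,0,0,0.6],[-0.006,0,0.142,0,0,0,0.7],[-0.006,0,0.142,0,0,0,0.7],[-0.006,0,0.142,0,0,0,0.7]]
  ]
}}

```text
time_s: 6.03
tool_pos: [0.5818, 0.0124, 0.0188]
tool_rot: [180.0, 0.0, 90.1]
force: [0.2, 0.2, -0.3]
grip_width: 0.0522
grasp_force: 0.0
```

Call:
{"op": "servo_tool", "data": {
  "series": [
    [[0,0,-0.06,0,0,0,0.7],[0,0,-0.16,0,0,0,0.7],[0,0,-0.24,0,0,0,0.7],[0.01,-0.12,-0.24,0,0,0,0.7],[0.02,-0.24,-0.24,0,0,0,0.7],[0.02,-0.36,-0.24,0,0,0,0.7],[0.02,-0.46,-0.24,0,0,0,0.7],[0.02,-0.494,-0.24,0,0,0,0.7],[0.02,-0.494,-0.24,0,0,0,0.7],[0.02,-0.494,-0.24,0,0,0,0.7]]
  ]
}}

```text
time_s: 6.87
tool_pos: [0.4338, 0.0178, 0.091]
tool_rot: [179.9, 0.1, 90.1]
force: [-0.5, -0.2, 0.1]
grip_width: 0.0611
grasp_force: 0.0
```

```bash
python3 - <<'E'
from cell import get_obs,eyes
from m import *
o=get_obs();print(o['time_s'],o['tool_pos'],o['tool_rot'],o['grip_width'],o['qpos'])
c=eyes.read_camera('scene');W=cloud(c);print(fit(W,np.array([.581,.012]),.005))
c=eyes.read_camera('top');W=cloud(c);print(fit(W,np.array([.581,.012]),.005))
E
```

```text
6.8667 [0.43379293 0.01775394 0.09096779] [1.79890088e+02 9.31664468e-02 9.00824761e+01] 0.06105555529811991 [ 38.65966055  -1.88212912 -43.36648352 118.90235292  -1.34383271
  62.37052676  -3.98774065]
(array([0.5825084, 0.0100153]), 248, np.float64(0.0012416312341247413))
(array([0.581, 0.012]), 0, np.float64(nan))
  return _methods._mean(a, axis=axis, dtype=dtype,
  ret = ret.dtype.type(ret / rcount)
```

The scene camera puts the red objective upright and centred in its base, within 2 mm. Now picking up yellow.

Call:
{"op": "servo_tool", "data": {
  "series": [
    [[0.002,0,0.09,0,0,0,0.7],[0.002,0,0.18,0,0,0,0.7],[0.002,0,0.24,0,0,0,0.7],[0.002,0,0.26,0,0,0,0.7],[0.002,0,0.26,0,0,0,0.6],[0.002,0,0.26,0,0,0,0.2],[0.002,0,0.26,0,0,0,0.2],[0.002,0,0.26,0,0,0,0.2],[0.002,0,0.26,0,0,0,0.2],[0.002,0,0.26,0,0,0,0.2],[0.002,0,0.26,0,0,0,0.2],[0.002,0,0.26,0,0,0,0.2]]
  ]
}}

```text
time_s: 7.97
tool_pos: [0.434, 0.0187, 0.013]
tool_rot: [179.9, 0.0, 90.1]
force: [0.1, -0.1, 3.6]
grip_width: 0.0265
grasp_force: 25.0
```

Call:
{"op": "servo_tool", "data": {
  "series": [
    [[0,0,0,0,0,0,0.2],[0,0,0,0,0,0,0.2],[0,0,0,0,0,0,0.2]]
  ]
}}

```text
time_s: 8.22
tool_pos: [0.4341, 0.0187, 0.013]
tool_rot: [179.9, 0.0, 90.1]
force: [-0.6, -1.0, 6.0]
grip_width: 0.0266
grasp_force: 25.0
```

Call:
{"op": "servo_tool", "data": {
  "series": [
    [[0,0,-0.06,0,0,0,0.2],[0,0,-0.14,0,0,0,0.2],[0.04,0.004,-0.2,0,0,0,0.2],[0.1,0.01,-0.2,0,0,0,0.2],[0.18,0.018,-0.2,0,0,0,0.2],[0.28,0.028,-0.2,0,0,0,0.2],[0.38,0.038,-0.2,0,0,0,0.2],[0.48,0.048,-0.2,0,0,0,0.2],[0.58,0.058,-0.2,0,0,0,0.2],[0.68,0.067,-0.2,0,0,0,0.2],[0.78,0.077,-0.2,0,0,0,0.2],[0.85,0.085,-0.2,0,0,0,0.2]]
  ]
}}

```text
time_s: 9.22
tool_pos: [0.4572, 0.2765, 0.0717]
tool_rot: [-179.9, -0.1, 90.2]
force: [0.0, 0.2, -0.2]
grip_width: 0.0266
grasp_force: 25.0
```

Call:
{"op": "servo_tool", "data": {
  "series": [
    [[0.06,0.006,0,0,0,0,0.2],[0.09,0.009,0,0,0,0,0.2],[0.1,0.01,0,0,0,0,0.2],[0.1,0.01,0,0,0,0,0.2],[0.1,0.01,0,0,0,0,0.2]]
  ]
}}

```text
time_s: 9.63
tool_pos: [0.4612, 0.3023, 0.0719]
tool_rot: [-180.0, 0.1, 90.1]
force: [-0.1, -1.2, -0.9]
grip_width: 0.0267
grasp_force: 25.0
```

```bash
python3 - <<'E'
from cell import get_obs,eyes
from m import *
o=get_obs();print(o['time_s'],o['tool_pos'],o['tool_rot'],o['grip_width'],o['grasp_force'],o['qpos'])
c=eyes.read_camera('scene');i=cv2.cvtColor(c['frame'],cv2.COLOR_RGB2BGR)[180:340,290:490]
cv2.imwrite('pics/g3.png',cv2.resize(i,None,fx=3,fy=3))
E
```

```text
9.6333 [0.46117818 0.30234051 0.07192657] [-1.79955653e+02  9.37233647e-02  9.00506861e+01] 0.026674689695665745 24.99596128371195 [  9.47751339  20.23776567 -53.07526474 104.57884847  17.93779777
  64.16872067 -49.83535921]
```

View pics/g3.png

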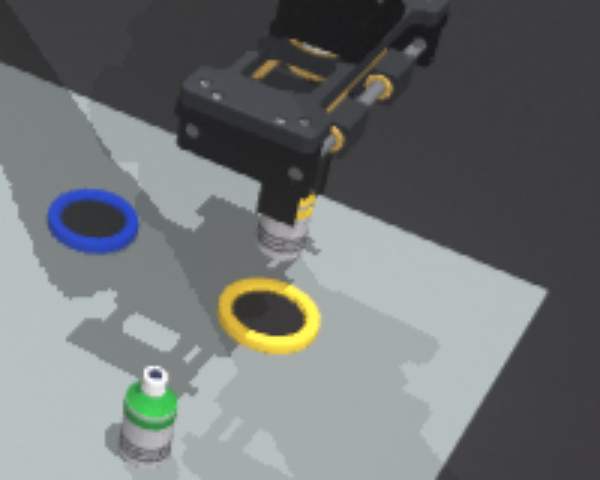

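```bash
python3 - <<'E'
from m import *; import pickle
c=pickle.load(open('scene.pkl','rb'))
M=R.from_euler('xyz',c['rotation'],degrees=True).as_matrix()
for p in [(.4612,.3023,.059),(.4612,.3023,.005),(.462,.304,.005)]:
    q=M.T@(np.array(p)-c['origin']);print((c['fx']*q[0]/q[2]+c['cx']-290)*3,(c['fy']*q[1]/q[2]+c['cy']-180)*3)
E
```

```text
279.2884579502221 243.4483293856788
265.6201508580798 311.0276409942112
267.5569918808774 312.91333443535075
```

Yellow hangs upright at crop (283,230), and its projected position lies over the yellow base centre (269,315). Lowering and releasing.

Call:
{"op": "servo_tool", "data": {
  "series": [
    [[0.004,0.002,0.06,0,0,0,0.2],[0.004,0.002,0.12,0,0,0,0.2],[0.004,0.002,0.155,0,0,0,0.2],[0.004,0.002,0.168,0,0,0,0.2],[0.004,0.002,0.176,0,0,0,0.2],[0.004,0.002,0.177,0,0,0,0.2],[0.004,0.002,0.177,0,0,0,0.3],[0.004,0.002,0.177,0,0,0,0.5],[0.004,0.002,0.177,0,0,0,0.6],[0.004,0.002,0.177,0,0,0,0.7],[0.004,0.002,0.177,0,0,0,0.7],[0.004,0.002,0.177,0,0,0,0.7]]
  ]
}}

```text
time_s: 10.68
tool_pos: [0.4621, 0.3052, 0.0196]
tool_rot: [180.0, -0.0, 90.1]
force: [-1.5, -0.0, 0.0]
grip_width: 0.0522
grasp_force: 0.0
```

Call:
{"op": "servo_tool", "data": {
  "series": [
    [[0,0,-0.06,0,0,0,0.7],[0,0,-0.16,0,0,0,0.7],[0,0,-0.24,0,0,0,0.7],[-0.01,0.12,-0.24,0,0,0,0.7],[-0.02,0.24,-0.24,0,0,0,0.7],[-0.02,0.36,-0.24,0,0,0,0.7],[-0.02,0.44,-0.24,0,0,0,0.7],[-0.02,0.465,-0.24,0,0,0,0.7],[-0.02,0.465,-0.24,0,0,0,0.7],[-0.02,0.465,-0.24,0,0,0,0.7]]
  ]
}}

```text
time_s: 11.52
tool_pos: [0.6002, 0.2999, 0.0909]
tool_rot: [-179.9, -0.0, 90.1]
force: [-0.8, 0.1, -0.2]
grip_width: 0.0608
grasp_force: 0.0
```

```bash
python3 - <<'E'
from cell import get_obs,eyes
from m import *
o=get_obs();print(o['time_s'],o['tool_pos'],o['tool_rot'],o['grip_width'],o['qpos'])
for n in('scene','top'):
  W=cloud(eyes.read_camera(n));print(fit(W,np.array([.462,.304]),.005))
E
```

```text
11.5167 [0.60015233 0.29991766 0.09090507] [-1.79895303e+02 -1.85114542e-02  9.01426336e+01] 0.060767135482579164 [  5.46460843  32.95020685 -47.70116095  86.04798069  24.91734361
  72.16130595 -45.20748471]
(array([0.46232668, 0.30450417]), 307, np.float64(0.0013553944689958734))
(array([0.46137879, 0.3062475 ]), 90, np.float64(0.0016386537751186686))
```

Yellow stands centred in its base. Next is green.

Call:
{"op": "servo_tool", "data": {
  "series": [
    [[-0.004,0.004,0.09,0,0,0,0.7],[-0.004,0.004,0.18,0,0,0,0.7],[-0.004,0.004,0.24,0,0,0,0.7],[-0.004,0.004,0.26,0,0,0,0.7],[-0.004,0.004,0.26,0,0,0,0.6],[-0.004,0.004,0.26,0,0,0,0.2],[-0.004,0.004,0.26,0,0,0,0.2],[-0.004,0.004,0.26,0,0,0,0.2],[-0.004,0.004,0.26,0,0,0,0.2],[-0.004,0.004,0.26,0,0,0,0.2],[-0.004,0.004,0.26,0,0,0,0.2],[-0.004,0.004,0.26,0,0,0,0.2]]
  ]
}}

```text
time_s: 12.62
tool_pos: [0.6029, 0.2984, 0.0141]
tool_rot: [180.0, -0.0, 90.1]
force: [-0.1, -0.7, 3.7]
grip_width: 0.0263
grasp_force: 25.0
```

Call:
{"op": "servo_tool", "data": {
  "series": [
    [[0,0,0,0,0,0,0.2],[0,0,0,0,0,0,0.2],[0,0,0,0,0,0,0.2]]
  ]
}}

```text
time_s: 12.87
tool_pos: [0.6029, 0.2984, 0.0141]
tool_rot: [180.0, -0.0, 90.1]
force: [-0.5, 0.1, 5.8]
grip_width: 0.0266
grasp_force: 25.0
```

Call:
{"op": "servo_tool", "data": {
  "series": [
    [[0,0,-0.06,0,0,0,0.2],[0,0,-0.14,0,0,0,0.2],[0,0,-0.22,0,0,0,0.2],[-0.04,-0.01,-0.3,0,0,0,0.2],[-0.1,-0.025,-0.3,0,0,0,0.2],[-0.2,-0.05,-0.3,0,0,0,0.2],[-0.31,-0.077,-0.3,0,0,0,0.2],[-0.42,-0.105,-0.3,0,0,0,0.2],[-0.53,-0.133,-0.3,0,0,0,0.2],[-0.64,-0.16,-0.3,0,0,0,0.2],[-0.75,-0.188,-0.3,0,0,0,0.2],[-0.86,-0.215,-0.3,0,0,0,0.2]]
  ]
}}

```text
time_s: 13.87
tool_pos: [0.5374, 0.0382, 0.1026]
tool_rot: [-179.9, 0.0, 90.1]
force: [0.8, -0.4, -0.1]
grip_width: 0.0266
grasp_force: 25.0
```

Call:
{"op": "servo_tool", "data": {
  "series": [
    [[-0.11,-0.028,0,0,0,0,0.2],[-0.22,-0.055,0,0,0,0,0.2],[-0.33,-0.082,0,0,0,0,0.2],[-0.44,-0.11,0,0,0,0,0.2],[-0.55,-0.138,0,0,0,0,0.2],[-0.66,-0.165,0,0,0,0,0.2],[-0.77,-0.193,0,0,0,0,0.2],[-0.87,-0.218,0,0,0,0,0.2],[-0.95,-0.238,0,0,0,0,0.2],[-1.0,-0.25,0,0,0,0,0.2]]
  ]
}}

```text
time_s: 14.7
tool_pos: [0.462, -0.2638, 0.1025]
tool_rot: [-179.9, 0.0, 89.9]
force: [1.2, -0.4, -1.5]
grip_width: 0.0267
grasp_force: 25.0
```

Call:
{"op": "servo_tool", "data": {
  "series": [
    [[-0.04,-0.01,0,0,0,0,0.2],[-0.07,-0.018,0,0,0,0,0.2],[-0.08,-0.02,0,0,0,0,0.2],[-0.08,-0.02,0,0,0,0,0.2],[-0.08,-0.02,0,0,0,0,0.2],[-0.08,-0.02,0,0,0,0,0.2]]
  ]
}}

```text
time_s: 15.2
tool_pos: [0.4588, -0.2827, 0.1034]
tool_rot: [180.0, -0.0, 90.2]
force: [-0.6, 0.2, -1.4]
grip_width: 0.0268
grasp_force: 25.0
```

```bash
python3 - <<'E'
from cell import get_obs,eyes
from m import *
o=get_obs();print(o['time_s'],o['tool_pos'],o['tool_rot'],o['grip_width'],o['grasp_force'],o['qpos'])
c=eyes.read_camera('scene');i=cv2.cvtColor(c['frame'],cv2.COLOR_RGB2BGR)[80:260,80:280]
cv2.imwrite('pics/g4.png',cv2.resize(i,None,fx=3,fy=3))
E
```

```text
15.2 [ 0.45875765 -0.28267587  0.10337846] [ 1.79989650e+02 -2.03681193e-02  9.02301979e+01] 0.026802994023439566 24.992323564365506 [ 64.01739713  12.49363606 -39.07336758 104.91536774   8.58835523
  65.56791413  22.27000755]
```

View pics/g4.png

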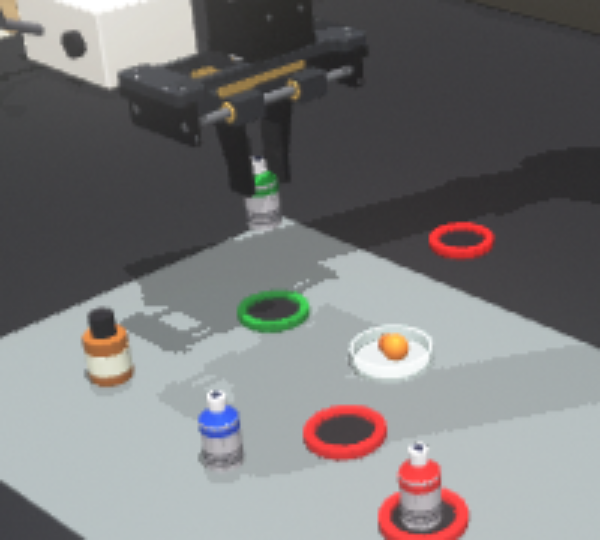

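Green hangs upright at crop (263,205) above its base at (273,311). Red stands in its base at (420,495), and the dish and bottle haven't moved. Lowering green and releasing.

Call:
{"op": "servo_tool", "data": {
  "series": [
    [[-0.003,-0.004,0.07,0,0,0,0.2],[-0.003,-0.004,0.15,0,0,0,0.2],[-0.003,-0.004,0.22,0,0,0,0.2],[-0.003,-0.004,0.255,0,0,0,0.2],[-0.003,-0.004,0.27,0,0,0,0.2],[-0.003,-0.004,0.279,0,0,0,0.2],[-0.003,-0.004,0.279,0,0,0,0.2],[-0.003,-0.004,0.279,0,0,0,0.3],[-0.003,-0.004,0.279,0,0,0,0.5],[-0.003,-0.004,0.279,0,0,0,0.7],[-0.003,-0.004,0.279,0,0,0,0.7],[-0.003,-0.004,0.279,0,0,0,0.7]]
  ]
}}

```text
time_s: 16.25
tool_pos: [0.4573, -0.2854, 0.0203]
tool_rot: [180.0, 0.1, 90.1]
force: [1.5, 0.1, 1.2]
grip_width: 0.0452
grasp_force: 0.0
```

Call:
{"op": "servo_tool", "data": {
  "series": [
    [[0,0,0,0,0,0,0.7],[0,0,-0.06,0,0,0,0.7],[0,0,-0.16,0,0,0,0.7],[0,0,-0.26,0,0,0,0.7],[0.08,0.09,-0.27,0,0,0,0.7],[0.16,0.19,-0.27,0,0,0,0.7],[0.24,0.29,-0.27,0,0,0,0.7],[0.32,0.39,-0.27,0,0,0,0.7],[0.4,0.48,-0.27,0,0,0,0.7],[0.459,0.549,-0.27,0,0,0,0.7],[0.459,0.549,-0.27,0,0,0,0.7],[0.459,0.549,-0.27,0,0,0,0.7]]
  ]
}}

```text
time_s: 17.25
tool_pos: [0.6222, -0.1445, 0.1004]
tool_rot: [-180.0, -0.1, 90.3]
force: [-0.1, -1.1, 0.4]
grip_width: 0.0611
grasp_force: 0.0
```

```bash
python3 - <<'E'
from cell import get_obs,eyes
from m import *
o=get_obs();print(o['time_s'],o['tool_pos'],o['tool_rot'],o['grip_width'])
for n in('scene','top'):
  W=cloud(eyes.read_camera(n))
  try: print(fit(W,np.array([.457,-.2835]),.005))
  except Exception as e: print(e)
E
```

```text
17.25 [ 0.62224946 -0.1445182   0.10041155] [-1.79998001e+02 -7.75302718e-02  9.03338756e+01] 0.06111063083443892
(array([ 0.45778753, -0.28631184]), 115, np.float64(0.0019095483363109134))
(array([ 0.457 , -0.2835]), 0, np.float64(nan))
  return _methods._mean(a, axis=axis, dtype=dtype,
  ret = ret.dtype.type(ret / rcount)
```

Call:
{"op": "servo_tool", "data": {
  "series": [
    [[-0.006,0,0.09,0,0,0,0.7],[-0.006,0,0.18,0,0,0,0.7],[-0.006,0,0.26,0,0,0,0.7],[-0.006,0,0.29,0,0,0,0.7],[-0.006,0,0.29,0,0,0,0.6],[-0.006,0,0.29,0,0,0,0.2],[-0.006,0,0.29,0,0,0,0.2],[-0.006,0,0.29,0,0,0,0.2],[-0.006,0,0.29,0,0,0,0.2],[-0.006,0,0.29,0,0,0,0.2],[-0.006,0,0.29,0,0,0,0.2],[-0.006,0,0.29,0,0,0,0.2]]
  ]
}}

```text
time_s: 18.35
tool_pos: [0.6224, -0.149, 0.0147]
tool_rot: [179.9, 0.0, 90.1]
force: [0.6, -0.1, 2.9]
grip_width: 0.0264
grasp_force: 25.0
```

Call:
{"op": "servo_tool", "data": {
  "series": [
    [[0,0,0,0,0,0,0.2],[0,0,0,0,0,0,0.2],[0,0,0,0,0,0,0.2]]
  ]
}}

```text
time_s: 18.6
tool_pos: [0.6224, -0.149, 0.0146]
tool_rot: [179.9, 0.0, 90.1]
force: [1.2, -1.1, 6.1]
grip_width: 0.0267
grasp_force: 25.0
```

Call:
{"op": "servo_tool", "data": {
  "series": [
    [[0,0,-0.06,0,0,0,0.2],[0,0,-0.14,0,0,0,0.2],[0,0,-0.22,0,0,0,0.2],[0.04,-0.021,-0.3,0,0,0,0.2],[0.1,-0.053,-0.3,0,0,0,0.2],[0.19,-0.101,-0.3,0,0,0,0.2],[0.28,-0.15,-0.3,0,0,0,0.2],[0.38,-0.203,-0.3,0,0,0,0.2],[0.48,-0.256,-0.3,0,0,0,0.2],[0.58,-0.31,-0.3,0,0,0,0.2],[0.68,-0.363,-0.3,0,0,0,0.2],[0.78,-0.416,-0.3,0,0,0,0.2]]
  ]
}}

```text
time_s: 19.6
tool_pos: [0.494, 0.0859, 0.1027]
tool_rot: [-179.9, 0.0, 90.1]
force: [0.0, 0.8, -2.5]
grip_width: 0.0267
grasp_force: 25.0
```

Call:
{"op": "servo_tool", "data": {
  "series": [
    [[0.1,-0.054,0,0,0,0,0.2],[0.18,-0.097,0,0,0,0,0.2],[0.24,-0.129,0,0,0,0,0.2],[0.27,-0.145,0,0,0,0,0.2],[0.28,-0.151,0,0,0,0,0.2],[0.28,-0.151,0,0,0,0,0.2],[0.28,-0.151,0,0,0,0,0.2],[0.28,-0.151,0,0,0,0,0.2]]
  ]
}}

```text
time_s: 20.27
tool_pos: [0.4514, 0.1672, 0.1034]
tool_rot: [-180.0, 0.0, 90.0]
force: [-1.7, -0.4, -1.7]
grip_width: 0.0263
grasp_force: 25.0
```

```bash
python3 - <<'E'
from cell import get_obs,eyes
from m import *
o=get_obs();print(o['time_s'],o['tool_pos'],o['tool_rot'],o['grip_width'],o['grasp_force'],o['qpos'])
c=eyes.read_camera('scene');i=cv2.cvtColor(c['frame'],cv2.COLOR_RGB2BGR)[130:310,230:430]
cv2.imwrite('pics/g5.png',cv2.resize(i,None,fx=3,fy=3))
M=R.from_euler('xyz',c['rotation'],degrees=True).as_matrix()
t=o['tool_pos']
for p in [(t[0],t[1],t[2]-.0145),(t[0],t[1],.005)]:
    q=M.T@(np.array(p)-c['origin']);print((c['fx']*q[0]/q[2]+c['cx']-230)*3,(c['fy']*q[1]/q[2]+c['cy']-130)*3)
E
```

```text
20.2667 [0.45142912 0.1671662  0.10339289] [-1.79979086e+02  1.93921315e-02  8.99557156e+01] 0.026261987964776842 24.985573738122184 [ 30.22499643   6.48204111 -55.79927974 111.94625376   5.94482318
  64.54700543 -28.01250725]
280.579691214656 264.06197767824415
269.82792257651397 366.05327974705824
```

View pics/g5.png

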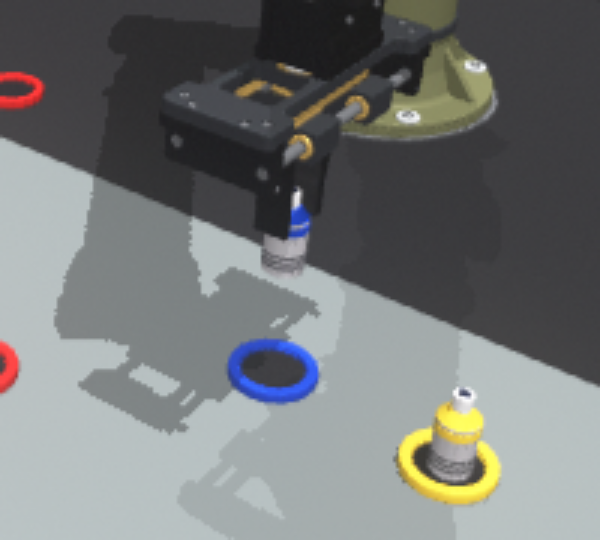

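Blue hangs upright at crop (285,245). Its projected landing point is (270,366) and the base centre is (273,370), about 2 mm off. I'll correct that while lowering. Yellow stands well in its base.

Call:
{"op": "servo_tool", "data": {
  "series": [
    [[0.008,0.005,0.07,0,0,0,0.2],[0.008,0.005,0.15,0,0,0,0.2],[0.008,0.005,0.22,0,0,0,0.2],[0.008,0.005,0.255,0,0,0,0.2],[0.008,0.005,0.27,0,0,0,0.2],[0.008,0.005,0.278,0,0,0,0.2],[0.008,0.005,0.278,0,0,0,0.2],[0.008,0.005,0.278,0,0,0,0.3],[0.008,0.005,0.278,0,0,0,0.5],[0.008,0.005,0.278,0,0,0,0.7],[0.008,0.005,0.278,0,0,0,0.7],[0.008,0.005,0.278,0,0,0,0.7]]
  ]
}}

```text
time_s: 21.32
tool_pos: [0.4527, 0.1713, 0.0208]
tool_rot: [179.9, 0.0, 90.1]
force: [0.6, 0.2, 0.3]
grip_width: 0.0454
grasp_force: 0.0
```

Call:
{"op": "servo_tool", "data": {
  "series": [
    [[0,0,0,0,0,0,0.7],[0,0,-0.06,0,0,0,0.7],[0,0,-0.16,0,0,0,0.7],[0,0,-0.28,0,0,0,0.7],[0,0,-0.4,0,0,0,0.7],[0,0,-0.5,0,0,0,0.7],[0,0,-0.5,0,0,0,0.7],[0,0,-0.5,0,0,0,0.7]]
  ]
}}

```text
time_s: 21.98
tool_pos: [0.4536, 0.1715, 0.1719]
tool_rot: [179.8, 0.0, 90.1]
force: [-0.1, 0.4, -1.1]
grip_width: 0.0608
grasp_force: 0.0
```

```bash
python3 - <<'E'
from cell import get_obs,eyes
from m import *
o=get_obs();print(o['time_s'],o['tool_pos'],o['force'])
c=eyes.read_camera('scene');W=cloud(c)
for n,x in dict(red=(.581,.012),yellow=(.462,.304),green=(.457,-.2835),blue=(.4525,.17)).items(): print(n,fit(W,np.array(x),.005))
cv2.imwrite('pics/end.png',cv2.cvtColor(c['frame'],cv2.COLOR_RGB2BGR))
E
```

```text
21.9833 [0.45357082 0.17150437 0.17194329] [-0.0513404   0.3869139  -1.08080005]
red (array([0.58258805, 0.00995612]), 249, np.float64(0.0012495911593238941))
yellow (array([0.46227278, 0.30467778]), 307, np.float64(0.0012368897374170887))
green (array([ 0.45728836, -0.28597561]), 162, np.float64(0.0017488697087403424))
blue (array([0.45373569, 0.17200646]), 250, np.float64(0.0013712626079992196))
```

View pics/end.png

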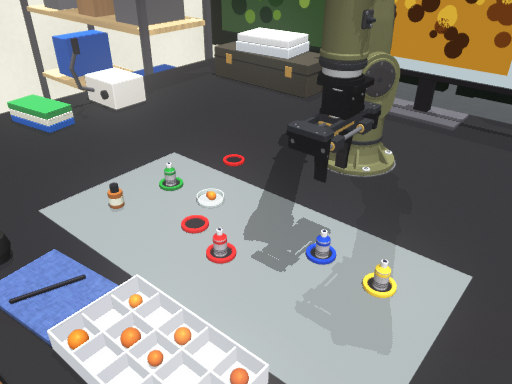

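All four objectives stand upright in the bases of their own colour: red (221,246), yellow (381,278), green (170,178) and blue (322,247). The dish and bottle are where they started, and the gripper is clear.

```bash
python3 -c "
from cell import env
print(env.sign_off())"
```

```text
the job is handed in; nothing more can be done
None
```

I placed all four objectives upright and nose up in the bases of their own colours, each within about 3 mm of centre, left the dish and oil bottle where they were, and handed the job in after about 22 s of robot time.

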